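# Slide the warm pot to the square mark, lift it and hold it level

### The arm

A 6-joint arm with a two-finger parallel gripper is mounted at the origin on a cart in front of the work surface, level with it; the furniture and walls round the work are solid. World frame = base frame: x ahead of the robot, y to its left, z up, the work surface at z = 0. Lengths are in m, angles in degrees, forces in N, time in s.
With the tool pointing down it reaches from about 0.4 to 0.825 m from the base axis. Payload 7 kg.
Tool frame: the origin (TCP) lies midway between the tips of the shut fingers; the grasp point (between the pads) lies 19 mm behind it; z points along the fingers, y is the line along which they close (so a half turn about z gives the same grasp; the last joint's range is limited). The gripper opens to 88 mm and grips with 3 to 60 N. Pads are 19 mm wide; open, the fingers measure 130 mm over their backs; the gripper's body (78 mm by 193 mm) begins 47 mm behind the grasp point.
Start: joints at [-53.165, 20.546, 0.682, 0, -70.136, -16.507], TCP at [0.234, -0.633, 0.204] pointing down, gripper open.
Joint ranges: [-176.03, 176.03], [-82.01, 121.73], [-58.28, 71.71], [-173.87, 95.51], [-174.79, -0.11], [-173.66, 173.66]. Speed limits (degrees/s): [136.94, 136.94, 172.46, 180, 180, 180].

### API

Orientations are given as [roll, pitch, yaw] about the fixed x, y, z axes, in that order (R = Rz(yaw) Ry(pitch) Rx(roll)).
In Python, from plant import r gives the robot as it stands.
- The arm moves only by the tool carry_out, never from a script. Its argument "deltas" is a list of rows, each a list of 3 entries, a list of its own where there are three numbers: the opening, from 0 (shut) to 1 (fully open), then the shift along the tool's x, y, z in mm, then the turn, a rotation vector about the tool's x, y, z in rad. In form: [[gripper, [tx, ty, tz], [rx, ry, rz]], ...]. A call has 1 to 12 rows; each row is the pose to reach, as a shift and turn from the pose commanded when the call began, along the tool's axes at that moment; what a row does not reach only later rows make up. A row lasts 1/10 s, in which the tool goes at most 50 mm and 8.59 degrees, less where a joint would pass 70% of its speed; a pose out of reach is approached as far as the arm can. A call with a gripper value outside its range is refused whole. The fingers move at their own pace and stop on an object; "squeeze" is the grip in N (left out, the last holds). Time passes only in rows, so rows that repeat a pose let the fingers close. It gives the time, the measured TCP pose, the force, the opening and the grip force at its end, in the units of the state.
- r.get_state(): the state, without advancing time (a new reading comes with each control period).
- r.capture(name): name is "scene" or "top" or "wrist"; returns (picture, depth): 420x560x3 uint8, red, green, blue; 420x560 float32, m along the optical axis (not along the pixel's ray), 0 where there is no reading.
- r.get_calibration(name): a dict with "fov_y" (degrees; the focal length in pixels is half the picture's height over the tangent of half this angle, whatever the lens; pixels are square), "cx", "cy" (the principal point, pixels), "distortion" ([k1, k2, p1, p2, k3] as OpenCV has them; the pictures are not rectified), "view" (4x4, takes a point from world to camera coordinates). Camera axes: x right, y down, z forward; pixel columns grow to the right and rows downward; lengths in m; the calibration is good to about 2 mm. A picture is of the moment at which its call begins: read the wrist's pose just before it. get_calibration takes no time and is no camera call; for the wrist camera it gives the pose at the moment of the call.
- r.close_job(): hands the job in; it is judged then, once.
The state is a dict: "time_s": time; "joints": joint angles; "qd": joint speeds; "joint_torque": joint torques, N m; "tcp_pos": TCP position; "eef_rot": TCP orientation; "contact_force": force on the tool from outside, world axes, zero at the start; "moment": the same for the moment, N m; "gripper_width": finger opening in m; "gripper_force": force on a finger pad.
Only numpy, scipy, OpenCV 4.12 (cv2) and the standard library are available. Lean on these libraries where they do the work, as an engineer would, in place of code of your own. Each camera call takes 0.05 s, during which the arm holds its last target. There are 200 camera calls.

### The job

A steel pot with a bow handle over its top stands on the middle ring of the long white warming plate, with a small bottle standing in it. Take the pot by the handle and slide it along the plate, without lifting it, until it sits centred in the free square mark, and let its weight rest on the plate there for a moment; then lift it straight up, about 10 cm clear of the plate above that mark, and finish while still holding it there in the air, level and steady. The bottle in the pot must stay standing, and the bottle on the double round mark and the other things on the bench must be left alone.

Things in the scene. Friction and masses are not known exactly. Their poses are not given: they have to be found in the camera images.
- plate: Warming plate, fixed: a low white-topped slab, 176 x 476 x 40 mm, long side along its own y. Origin at the centre of its underside, z up; its flat, smooth top (friction about 0.25) is 40 mm higher. A grey ring (radius 66 mm) is printed at its middle; the square mark and the double round mark lie 150 mm from the middle towards the two ends, either way round.
- pot: The open stainless pot, 120 mm outer diameter, wall 55 mm high and 3 mm thick, inner floor 4 mm above its underside, 0.25 to 0.5 kg. Origin at the centre of its underside, z up. A rigid bow handle spans it along the pot's own y: two steel straps at y = +-61 mm rise to a crossbar whose top is 112 mm above the origin.
- pot_grip (a point): Middle of the black grip on the pot's crossbar, on the pot's axis, 103 mm above the pot's underside. Axes as the pot's: the grip runs 90 mm along y, is 14 mm wide along x and 18 mm high; free air of at least 25 mm below it.
- inner_bottle: Small capped bottle, 38 mm diameter, 63 mm high, about 0.12 kg, standing loose in the pot, up to 25 mm off the pot's centre. Origin at the centre of its underside, z up.
- square_mark: The square mark: a single grey square outline, 140 mm a side, printed flat on the plate's top near one end, empty; nothing stands up. Origin at its centre on the plate's top surface.
- round_mark: The double round mark: two concentric grey rings (radius 66 and 45 mm) printed flat on the plate's top near the other end. Origin at their centre on the plate's top surface.
- outer_bottle: Capped bottle, 42 mm diameter, 71 mm high, standing loose on the double round mark; leave alone. Origin at the centre of its underside.
- timer: White desk timer, 64 x 68 x 20 mm, lying loose on the bench to the left of the plate; leave alone. Origin at the centre of its underside.
- tall_bottle: Capped bottle, 48 mm diameter, 86 mm high, standing loose on the bench behind the plate; leave alone. Origin at the centre of its underside.
- dish: Flat clear round dish, 60 mm diameter, 14 mm high, lying loose on the bench behind the plate; leave alone. Origin at the centre of its underside.
Not all that is in view belongs to the job. What is shaped like the inner_bottle but orange is not meant.

How it is judged (in metres and radians):
On the way, in this order (a step that is already met when the one before it is completed fails the run):
1. the pot, never lifted on the way, rests on the plate centred on the square mark (within 15 mm) (horizontal distance between pot and square_mark below 0.015 m and z of pot in the frame of square_mark below 0.005 m and contact force between pot and plate above 0.5 N and linear speed of pot below 0.02 m/s), for 0.2 s.
2. the pot is lifted clear of the plate above the square mark (at least 60 mm) (z of pot in the frame of square_mark above 0.06 m and horizontal distance between pot and square_mark below 0.045 m and contact force between pot and plate below 0.1 N), for 0.2 s.
At the end, for the whole second after the job is handed in: Held by the fingers 60 to 150 mm above the plate, within 40 mm of above the square's centre, tilt under 0.1 rad, under 20 mm/s and 0.15 rad/s, off the plate; the small bottle stands in the pot (tilt under 0.25 rad); the other bottles, timer and dish moved under 20 mm, the outer bottle upright (z of pot in the frame of square_mark between 0.06 and 0.15 m and horizontal distance between pot and square_mark below 0.04 m and angle between pot's own z axis and vertical below 0.1 rad and linear speed of pot below 0.02 m/s and angular speed of pot below 0.15 rad/s and contact force between the fingers and pot above 1 N and contact force between pot and plate below 0.1 N and angle between inner_bottle's own z axis and vertical below 0.25 rad and horizontal distance between inner_bottle and pot below 0.06 m and z of inner_bottle in the frame of pot below 0.02 m and distance of each of outer_bottle, timer, tall_bottle, dish from where it was at the start of the episode below 0.02 m and angle between outer_bottle's own z axis and vertical below 0.2 rad); the arm keeps its last pose, push and grip.
It fails at once if the pot is lifted more than 8 mm while it is more than 45 mm from the square mark's centre (z of pot in the frame of square_mark above 0.008 m and horizontal distance between pot and square_mark above 0.045 m).
It fails at once if the pot is tipped more than 0.3 rad (angle between pot's own z axis and vertical above 0.3 rad).
It fails at once if the bottle in the pot falls over (angle between inner_bottle's own z axis and vertical above 0.6 rad).
It fails at once if the bottle on the round mark, the timer, the tall bottle or the dish is shifted more than 20 mm (distance of any of outer_bottle, timer, tall_bottle, dish from where it was at the start of the episode above 0.02 m).
It also fails if it takes over 42 s, if anything falls off the work surface, if the arm or the gripper's body presses on something with over 40 N, if the wrist force passes 120 N, or if a joint passes its speed limit or range.

## Working session

There is one attempt and no reset: what is moved stays moved. The work goes in short steps, Python scripts to look and compute and a tool call to move; the robot and the scene stay as the last step left them, time stands still between calls to the robot, and variables do not carry over. Pictures are saved under pics/ and viewed, at most 10 in all, crops included, and the job is handed in when it is done.

Besides the shell and the picture viewer there is one more tool, called after ">>>" by a JSON object that holds its "api" and its "payload", one argument or row to a line. carry_out: Moves the arm, as the interface text tells. Its arguments: {"type":"object","properties":{"deltas":{"type":"array"},"squeeze":{"type":"number"}},"required":["deltas"]}

```bash
mkdir -p pics
cat > h.py <<'E'
import numpy as np,cv2
from plant import r
def K(c,sh=(420,560)):
    f=sh[0]/2/np.tan(np.radians(c["fov_y"])/2)
    return np.array([[f,0,c["cx"]],[0,f,c["cy"]],[0,0,1.]])
def ray(c,uv,z):
    "pixels -> world points on plane height z"
    p=cv2.undistortPoints(np.array(uv,float).reshape(-1,1,2),K(c),np.array(c["distortion"],float)).reshape(-1,2)
    V=np.array(c["view"]);R=V[:3,:3];o=-R.T@V[:3,3]
    d=np.c_[p,np.ones(len(p))]@R
    return o+d*((z-o[2])/d[:,2])[:,None]
def cloud(c,dep):
    v,u=np.mgrid[:420,:560];uv=np.stack([u,v],-1).reshape(-1,1,2).astype(float)
    p=cv2.undistortPoints(uv,K(c),np.array(c["distortion"],float)).reshape(-1,2)
    X=np.c_[p,np.ones(len(p))]*dep.reshape(-1,1)
    V=np.array(c["view"]);return ((X-V[:3,3])@V[:3,:3]).reshape(420,560,3)
E
python3 - <<'E'
from h import *
for n in("top","scene"):
    c=r.get_calibration(n);im,d=r.capture(n);cv2.imwrite(f"pics/{n}0.png",im[...,::-1]);np.savez(f"{n}0.npz",im=im,d=d);print(n,c)
print(r.get_state())
E
```

```text
top {'fov_y': 44.13960805901502, 'cx': 279.5722029576705, 'cy': 215.86890013647286, 'distortion': array([-0.08322077,  0.        ,  0.        ,  0.        ,  0.        ]), 'view': array([[-0.01032832, -0.99988736,  0.01089039,  0.17273977],
       [-0.98652944,  0.00841101, -0.16336745,  0.59394583],
       [ 0.16325745, -0.01243101, -0.98650518,  1.26643928],
       [ 0.        ,  0.        ,  0.        ,  1.        ]])}
scene {'fov_y': 46.12521534292399, 'cx': 288.7108724034575, 'cy': 212.87782293869083, 'distortion': array([-0.12257628,  0.        ,  0.        ,  0.        ,  0.        ]), 'view': array([[-0.88346802, -0.46845397,  0.00592811,  0.5828173 ],
       [-0.18703124,  0.34106846, -0.92124461,  0.16789616],
       [ 0.4295388 , -0.81499889, -0.3889386 ,  1.03137591],
       [ 0.        ,  0.        ,  0.        ,  1.        ]])}
{'time_s': 0.1, 'joints': array([-5.31667696e+01,  2.05869356e+01,  6.40942710e-01, -1.84144551e-02,
       -7.01372884e+01, -1.65077432e+01]), 'qd': array([-0.01771864, -0.06524678,  0.27585709,  0.05574772, -0.04409454,
        0.02750165]), 'joint_torque': array([-2.53027523e-03, -5.84164667e+01,  2.93752438e+01,  7.01559439e+00,
        1.02161805e-02, -3.30027137e-05]), 'tcp_pos': array([ 0.23428829, -0.63253894,  0.20313333]), 'eef_rot': array([ 1.79915232e+02, -7.06784632e-03, -1.59680777e+02]), 'contact_force': array([-0.37123463,  0.3913261 , -0.10608518]), 'moment': array([ 0.02563837,  0.01906976, -0.04845752]), 'gripper_force': 0.0, 'gripper_width': 0.08738582538979105}
```

View pics/top0.png

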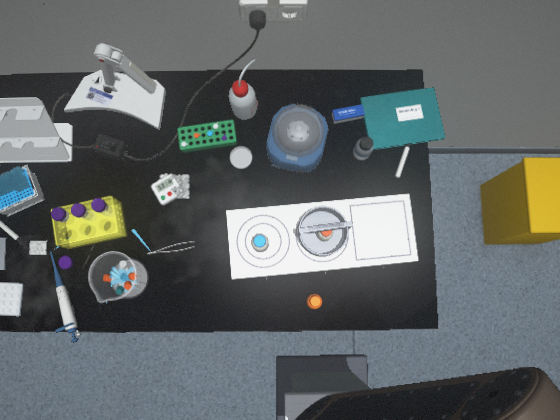

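View pics/scene0.png

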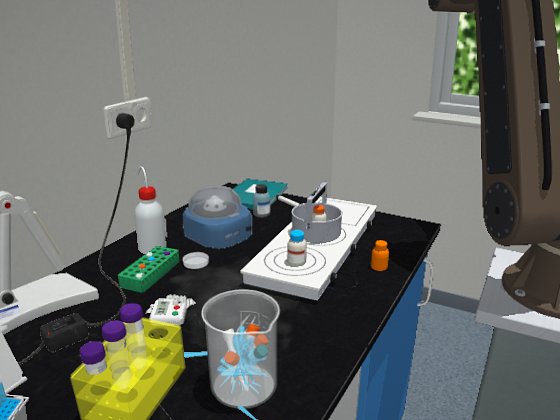

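The top view shows the plate with corners near (227,210), (410,195), (418,262) and (232,278). The square mark is at about (380,230), the pot at (322,232), and the double ring with the blue-capped bottle at (262,241). The handle runs from (297,233) to (352,225), roughly along the plate. The scene view agrees, with the orange decoy bottle in front of the plate.

Run:
```python
from h import *
z=np.load("top0.npz");im,d=z["im"],z["d"];c=r.get_calibration("top")
P=cloud(c,d)
# plate outline
m=((im.min(2)>200)).astype(np.uint8);m=cv2.morphologyEx(m,cv2.MORPH_CLOSE,np.ones((5,5)))
roi=np.zeros_like(m);roi[185:290,220:425]=1;m*=roi
cs=max(cv2.findContours(m,cv2.RETR_EXTERNAL,cv2.CHAIN_APPROX_NONE)[0],key=cv2.contourArea)
W=ray(c,cs.reshape(-1,2),.04)[:,:2]
(ct,sz,a)=cv2.minAreaRect((W*1000).astype(np.float32));print("plate",ct,sz,a)
b=cv2.boxPoints((ct,sz,a));e=[b[1]-b[0],b[2]-b[1]];L=max(e,key=np.linalg.norm);L=L/np.linalg.norm(L);L*=-np.sign(L[1])
print("dir",L,np.degrees(np.arctan2(L[1],L[0])),"square pred",np.array(ct)+150*L)
# square mark outline: grey within right end
g=(im.max(2)<215)&(im.max(2)>90)
s=np.zeros_like(g);s[195:270,345:420]=1
g=(g&s.astype(bool)).astype(np.uint8)
n,lab,st,_=cv2.connectedComponentsWithStats(g,connectivity=8)
for i in range(1,n):
    if st[i][4]>60:
        v,u=np.nonzero(lab==i);w=ray(c,np.c_[u,v],.04)[:,:2]*1000;print("comp",st[i],cv2.minAreaRect(w.astype(np.float32)))
# handle by depth
q=P[170:290,270:380].reshape(-1,3);print("plate z",np.median(P[200:225,235:250,2]))
for lo,hi in((.085,.105),(.13,.16)):
    k=q[(q[:,2]>lo)&(q[:,2]<hi)];print(lo,len(k),k.mean(0),cv2.minAreaRect((k[:,:2]*1000).astype(np.float32)))
# rim circle
k=q[(q[:,2]>.086)&(q[:,2]<.104)];print("rim circle",cv2.minEnclosingCircle((k[:,:2]*1000).astype(np.float32)))
# scale crop
cv2.imwrite("pics/crop.png",cv2.resize(im[170:290,215:425],None,fx=3.8,fy=3.8,interpolation=2)[...,::-1])
```

```text
plate (546.4349365234375, 61.10639953613281) (175.04385375976562, 474.0776672363281) 4.8630218505859375
dir [ 0.08477399 -0.99640024] -85.13697 square pred [559.15103436 -88.3536377 ]
comp [345 195  74  74 179] ((513.0303955078125, -128.69970703125), (125.26537322998047, 254.0341339111328), 47.24053955078125)
comp [345 225   9  23  86] ((543.503173828125, -9.1255464553833), (20.48272705078125, 56.775779724121094), 88.26119995117188)
plate z 0.03915560278823754
0.085 362 [0.55339772 0.05795909 0.09533561] ((552.6610107421875, 61.80035400390625), (120.68319702148438, 121.28643798828125), 43.330223083496094)
0.13 330 [0.55156893 0.0624435  0.15177953] ((552.2433471679688, 62.122745513916016), (14.490440368652344, 125.94926452636719), 7.637152194976807)
rim circle ((551.4459228515625, 63.58171844482422), 63.04656219482422)
```

View pics/crop.png

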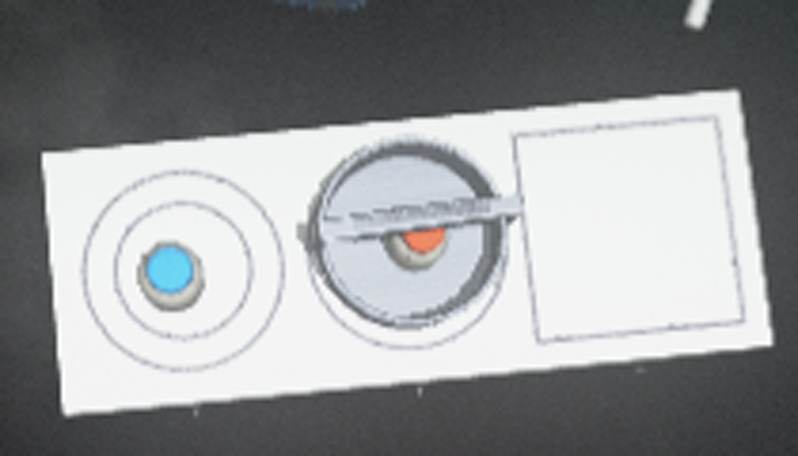

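Plate size (175 x 474), rim height and handle height (0.152) all match the given sizes. Next I cross-check the square from its printed corners and the clearance near the gripper body, then compute the approach.

```bash
cat >> h.py <<'E'
from scipy.spatial.transform import Rotation as Ro
def go(p,yaw):
    "shift (mm) and rotvec in tool axes from present pose to TCP p, tool down, yaw deg"
    s=r.get_state();R=Ro.from_euler("xyz",s["eef_rot"],degrees=True)
    print("tcp",s["tcp_pos"].round(4),s["eef_rot"].round(2),"->",p,yaw,"shift",(R.inv().apply(np.array(p)-s["tcp_pos"])*1000).round(1),"rot",(R.inv()*Ro.from_euler("xyz",[180,0,yaw],degrees=True)).as_rotvec().round(4))
E
python3 - <<'E'
from h import *
z=np.load("top0.npz");c=r.get_calibration("top");P=cloud(c,z["d"])
k=np.array([(514,133),(718,117),(743,320),(540,342)])/3.8+np.array([215,170])-.4
w=ray(c,k,.04)*1000;print(w.round(1)[:,:2],w.mean(0).round(1))
q=P.reshape(-1,3);i=(q[:,2]>.165)&(q[:,0]>.35)&(q[:,0]<.8)&(abs(q[:,1])<.3);print("high",i.sum(),q[i].min(0) if i.any() else "",q[i].max(0) if i.any() else "")
go([.552,.062,.215],-82.4)
E
```

```text
[[ 624.7  -13.9]
 [ 634.7 -153.9]
 [ 496.2 -164.1]
 [ 483.1  -26.8]] [559.7 -89.7  40. ]
high 959 [0.38097352 0.18346774 1.34449912] [0.38097352 0.18346774 1.34449912]
tcp [ 0.2343 -0.6325  0.2031] [ 1.7992e+02 -1.0000e-02 -1.5968e+02] -> [0.552, 0.062, 0.215] -82.4 shift [-539.1  541.   -11.1] rot [ 1.3000e-03  9.0000e-04 -1.3488e+00]
```

>>> {"api": "carry_out", "payload": {
  "deltas": [
    [1,[-539,541,-40],[0,0,-1.349]],
    [1,[-539,541,-40],[0,0,-1.349]],
    [1,[-539,541,-40],[0,0,-1.349]],
    [1,[-539,541,-40],[0,0,-1.349]],
    [1,[-539,541,-40],[0,0,-1.349]],
    [1,[-539,541,-40],[0,0,-1.349]],
    [1,[-539,541,-40],[0,0,-1.349]],
    [1,[-539,541,-40],[0,0,-1.349]],
    [1,[-539,541,-40],[0,0,-1.349]],
    [1,[-539,541,-40],[0,0,-1.349]],
    [1,[-539,541,-40],[0,0,-1.349]],
    [1,[-539,541,-40],[0,0,-1.349]]
  ]
}}

```text
time_s: 1.3
tcp_pos: [0.4838, -0.0859, 0.2356]
eef_rot: [-180.0, 0.0, -82.4]
contact_force: [0.7, -1.1, -0.8]
gripper_width: 0.0878
gripper_force: 0.0
```

```bash
python3 -c "
from h import *
go([.552,.062,.244],-82.4)"
```

```text
tcp [ 0.4838 -0.0859  0.2356] [-1.7998e+02  1.0000e-02 -8.2360e+01] -> [0.552, 0.062, 0.244] -82.4 shift [-137.5  -87.3   -8.4] rot [-0.0003  0.0001  0.0007]
```

>>> {"api": "carry_out", "payload": {
  "deltas": [
    [1,[-45,-29,-3],[0,0,0]],
    [1,[-85,-54,-5],[0,0,0]],
    [1,[-115,-73,-7],[0,0,0]],
    [1,[-130,-83,-8],[0,0,0]],
    [1,[-137,-87,-8],[0,0,0]],
    [1,[-137,-87,-8],[0,0,0]],
    [1,[-137,-87,-8],[0,0,0]]
  ]
}}

```text
time_s: 2.0
tcp_pos: [0.5511, 0.0584, 0.2432]
eef_rot: [180.0, -0.0, -82.4]
contact_force: [-0.9, -0.4, -0.6]
gripper_width: 0.0877
gripper_force: 0.0
```

Run:
```python
from h import *
c=r.get_calibration("wrist");im,d=r.capture("wrist");cv2.imwrite("pics/w1.png",im[...,::-1])
P=cloud(c,d).reshape(-1,3)
ok=(P[:,0]>.42)&(P[:,0]<.68)&(P[:,1]>-.03)&(P[:,1]<.15)
k=P[ok&(P[:,2]>.135)&(P[:,2]<.16)]
print("handle",len(k),k.mean(0) if len(k) else 0,cv2.minAreaRect((k[:,:2]*1000).astype(np.float32)) if len(k) else 0, np.percentile(k[:,2],[50,95]) if len(k) else 0)
k=P[ok&(P[:,2]>.086)&(P[:,2]<.104)]
if len(k): print("rim",len(k),cv2.minAreaRect((k[:,:2]*1000).astype(np.float32)))
go([.552,.062,.124],-82.4)
```

```text
handle 1799 [0.5507519  0.05675732 0.15183574] ((550.6629638671875, 59.73790740966797), (13.555171012878418, 120.96981048583984), 7.847853183746338) [0.1519434  0.15318478]
rim 1764 ((549.8483276367188, 62.001373291015625), (121.82850646972656, 121.43437194824219), 26.885955810546875)
tcp [0.5511 0.0582 0.2433] [179.98  -0.   -82.44] -> [0.552, 0.062, 0.124] -82.4 shift [ -3.7  -1.5 119.3] rot [ 0.0003 -0.     -0.0007]
```

View pics/w1.png

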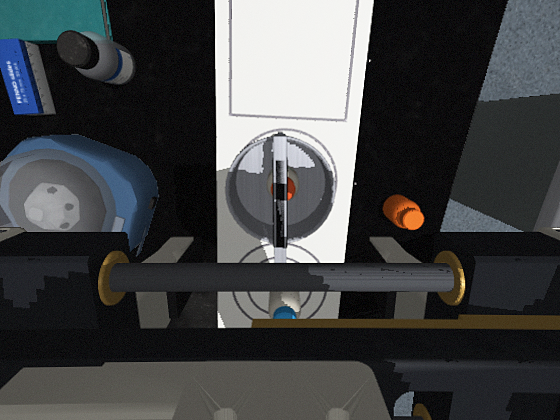

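The wrist view shows the handle vertical at column 280 (rows 135–265), with the black grip between the fingers' closing line. Handle centre, 7.7° yaw and top height 0.152 agree with the top view. Descending.

>>> {"api": "carry_out", "payload": {
  "deltas": [
    [1,[-3,0,20],[0,0,0]],
    [1,[-3,0,45],[0,0,0]],
    [1,[-3,0,70],[0,0,0]],
    [1,[-3,0,90],[0,0,0]],
    [1,[-3,0,105],[0,0,0]],
    [1,[-3,0,114],[0,0,0]],
    [1,[-3,0,119],[0,0,0]],
    [1,[-3,0,119],[0,0,0]],
    [1,[-3,0,119],[0,0,0]]
  ],
  "squeeze": 10
}}

```text
time_s: 2.95
tcp_pos: [0.5517, 0.0622, 0.1251]
eef_rot: [-179.9, 0.0, -82.4]
contact_force: [-0.1, -0.5, -0.2]
gripper_width: 0.0875
gripper_force: 0.0
```

>>> {"api": "carry_out", "payload": {
  "deltas": [
    [0.5,[0,0,0],[0,0,0]],
    [0.3,[0,0,0],[0,0,0]],
    [0.25,[0,0,0],[0,0,0]],
    [0.2,[0,0,0],[0,0,0]],
    [0.1,[0,0,0],[0,0,0]],
    [0,[0,0,0],[0,0,0]],
    [0,[0,0,0],[0,0,0]],
    [0,[0,0,0],[0,0,0]]
  ],
  "squeeze": 10
}}

```text
time_s: 3.75
tcp_pos: [0.5512, 0.0623, 0.1243]
eef_rot: [180.0, 0.0, -82.4]
contact_force: [0.1, -0.3, 0.1]
gripper_width: 0.0289
gripper_force: 0.0
```

>>> {"api": "carry_out", "payload": {
  "deltas": [
    [0,[0,0,0],[0,0,0]],
    [0,[0,0,0],[0,0,0]],
    [0,[0,0,0],[0,0,0]],
    [0,[0,0,0],[0,0,0]]
  ],
  "squeeze": 45
}}

```text
time_s: 4.15
tcp_pos: [0.5513, 0.0624, 0.1243]
eef_rot: [-180.0, 0.0, -82.4]
contact_force: [0.9, -0.2, -0.7]
gripper_width: 0.0129
gripper_force: 45.0
```

```bash
python3 -c "
from h import *
s=r.get_state();print(s['contact_force'],s['moment'],s['gripper_width'],s['gripper_force'])
go(s['tcp_pos']+np.array([.5594-.551,-.089-.0615,0]),-82.4)"
```

```text
[ 0.87293576 -0.15187126 -0.74292163] [ 0.08556671 -0.22475641 -0.02210451] 0.012893058310664118 44.999887347221375
tcp [0.5513 0.0624 0.1243] [-1.7999e+02  1.0000e-02 -8.2380e+01] -> [ 0.55973144 -0.08812948  0.12432034] -82.4 shift [150.3  11.6  -0. ] rot [-0.0002  0.0001  0.0003]
```

>>> {"api": "carry_out", "payload": {
  "deltas": [
    [0,[1,0,0],[0,0,0]],
    [0,[3,0,0],[0,0,0]],
    [0,[6,0.5,0],[0,0,0]],
    [0,[10,0.8,0],[0,0,0]],
    [0,[15,1.2,0],[0,0,0]],
    [0,[21,1.6,0],[0,0,0]],
    [0,[27,2.1,0],[0,0,0]],
    [0,[33,2.5,0],[0,0,0]],
    [0,[38,2.9,0],[0,0,0]],
    [0,[42,3.2,0],[0,0,0]],
    [0,[44,3.4,0],[0,0,0]],
    [0,[45,3.5,0],[0,0,0]]
  ],
  "squeeze": 45
}}

```text
time_s: 5.35
tcp_pos: [0.5537, 0.017, 0.1243]
eef_rot: [180.0, 0.0, -82.4]
contact_force: [0.2, 2.2, -0.1]
gripper_width: 0.0128
gripper_force: 45.0
```

Run:
```python
from h import *
s=r.get_state();print(s['contact_force'],s['moment'])
im,d=r.capture("top");c=r.get_calibration("top");P=cloud(c,d)
q=P[170:290,270:400].reshape(-1,3)
k=q[(q[:,2]>.086)&(q[:,2]<.104)&(q[:,1]<.12)]
print("rim",len(k),cv2.minAreaRect((k[:,:2]*1000).astype(np.float32)),k[:,2].max())
go([.5597,-.0881,.1243],-82.4)
```

```text
[ 0.21846779  2.23018671 -0.12874874] [ 0.73233913  0.13485177 -0.00857182]
rim 59 ((508.9059753417969, 13.04946517944336), (24.808122634887695, 98.08352661132812), 7.330235958099365) 0.10258295013865339
tcp [0.5537 0.0169 0.1243] [ 1.800e+02 -1.000e-02 -8.239e+01] -> [0.5597, -0.0881, 0.1243] -82.4 shift [104.9   8.    0. ] rot [ 0.0001 -0.0001  0.0002]
```

Friction force is about 2 N and the pot is moving with the hand. Continuing the slide.

>>> {"api": "carry_out", "payload": {
  "deltas": [
    [0,[1,0,0],[0,0,0]],
    [0,[3,0.2,0],[0,0,0]],
    [0,[6,0.5,0],[0,0,0]],
    [0,[10,0.8,0],[0,0,0]],
    [0,[15,1.1,0],[0,0,0]],
    [0,[21,1.6,0],[0,0,0]],
    [0,[28,2.1,0],[0,0,0]],
    [0,[36,2.7,0],[0,0,0]],
    [0,[44,3.3,0],[0,0,0]],
    [0,[52,4,0],[0,0,0]],
    [0,[60,4.6,0],[0,0,0]],
    [0,[67,5.1,0],[0,0,0]]
  ]
}}

```text
time_s: 6.6
tcp_pos: [0.5576, -0.0507, 0.1243]
eef_rot: [180.0, -0.0, -82.4]
contact_force: [-0.0, 2.1, -0.3]
gripper_width: 0.0129
gripper_force: 45.0
```

>>> {"api": "carry_out", "payload": {
  "deltas": [
    [0,[7,0.5,0],[0,0,0]],
    [0,[14,1,0],[0,0,0]],
    [0,[20,1.5,0],[0,0,0]],
    [0,[26,2,0],[0,0,0]],
    [0,[31,2.4,0],[0,0,0]],
    [0,[35,2.7,0],[0,0,0]],
    [0,[37,2.8,0],[0,0,0]],
    [0,[38,2.9,0],[0,0,0]],
    [0,[38,2.9,0],[0,0,0]],
    [0,[38,2.9,0],[0,0,0]]
  ]
}}

```text
time_s: 7.6
tcp_pos: [0.5597, -0.0881, 0.1243]
eef_rot: [180.0, -0.0, -82.4]
contact_force: [-0.4, -2.1, -1.4]
gripper_width: 0.0132
gripper_force: 45.0
```

Run:
```python
from h import *
s=r.get_state();print(s['contact_force'],s['moment'])
go([.5597,-.0881,.1243],-82.4)
for n in("top","scene"):
    im,d=r.capture(n);c=r.get_calibration(n);P=cloud(c,d)
    q=P.reshape(-1,3);k=q[(q[:,2]>.086)&(q[:,2]<.1)&(abs(q[:,1]+.09)<.07)&(abs(q[:,0]-.56)<.07)]
    print(n,"rim",len(k), k.min(0).round(4),k.max(0).round(4))
    cv2.imwrite(f"pics/{n}2.png",im[...,::-1])
```

```text
[-0.35377   -2.0797018 -1.3848831] [-0.47214201 -0.16894271 -0.02684871]
tcp [ 0.5597 -0.0881  0.1243] [ 1.7999e+02 -3.0000e-02 -8.2370e+01] -> [0.5597, -0.0881, 0.1243] -82.4 shift [-0.  0.  0.] rot [ 0.0001 -0.0005  0.0005]
top rim 60 [ 0.499  -0.1429  0.0864] [ 0.5535 -0.049   0.0997]
scene rim 450 [ 0.4983 -0.1533  0.086 ] [ 0.6223 -0.0206  0.1   ]
```

View pics/scene2.png

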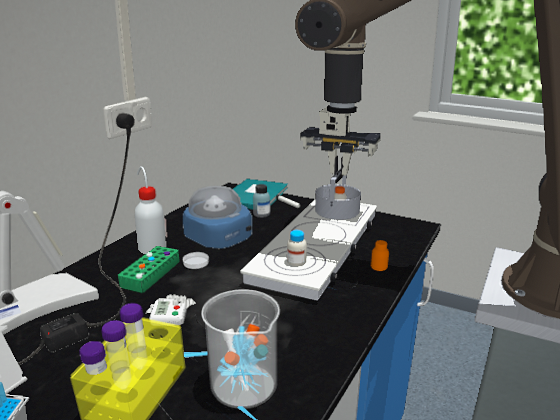

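View pics/top2.png

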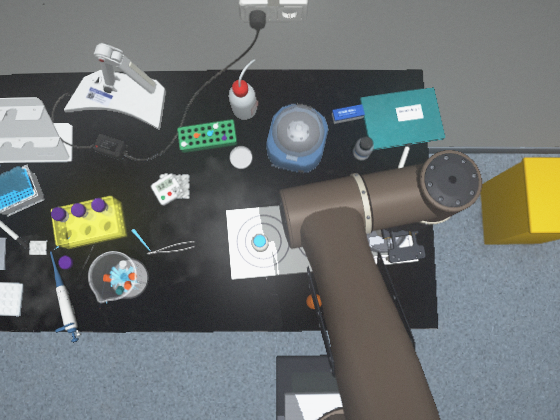

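The scene view shows the pot at (338,203) on the plate end, level with its bottle upright, and the outer bottle undisturbed. The arm hides the pot in the top view. The rim gives a pot centre of about (0.560, -0.091). I'll release briefly so the full weight rests, then regrip and lift.

>>> {"api": "carry_out", "payload": {
  "deltas": [
    [0.25,[0,0,0],[0,0,0]],
    [0.25,[0,0,0],[0,0,0]],
    [0.25,[0,0,0],[0,0,0]],
    [0.25,[0,0,0],[0,0,0]],
    [0.25,[0,0,0],[0,0,0]],
    [0.25,[0,0,0],[0,0,0]],
    [0,[0,0,0],[0,0,0]],
    [0,[0,0,0],[0,0,0]],
    [0,[0,0,0],[0,0,0]]
  ],
  "squeeze": 15
}}

```text
time_s: 8.6
tcp_pos: [0.5597, -0.0879, 0.1244]
eef_rot: [180.0, -0.0, -82.4]
contact_force: [0.2, 0.2, -0.5]
gripper_width: 0.0133
gripper_force: 15.0
```

>>> {"api": "carry_out", "payload": {
  "deltas": [
    [0,[0,0,0],[0,0,0]],
    [0,[0,0,0],[0,0,0]],
    [0,[0,0,0],[0,0,0]],
    [0,[0,0,0],[0,0,0]]
  ],
  "squeeze": 50
}}

```text
time_s: 9.0
tcp_pos: [0.5597, -0.0879, 0.1244]
eef_rot: [-180.0, -0.0, -82.4]
contact_force: [-0.8, 0.6, 0.4]
gripper_width: 0.0128
gripper_force: 50.0
```

Run:
```python
from h import *
s=r.get_state();print(s['contact_force'],s['moment'],s['gripper_width'],s['gripper_force'])
c=r.get_calibration("scene");im,d=r.capture("scene");q=cloud(c,d).reshape(-1,3)
k=q[(q[:,2]>.086)&(q[:,2]<.094)&(abs(q[:,1]+.09)<.075)&(abs(q[:,0]-.56)<.075)][:,:2]*1000
print(len(k),k.min(0),k.max(0),cv2.minAreaRect(k.astype(np.float32)),np.percentile(k[:,1],[1,5,95,99]))
```

```text
[-0.80829625  0.64767566  0.42861332] [ 0.07837538  0.26576773 -0.02595746] 0.012822993020701345 50.00011146068573
254 [ 499.19503761 -148.53464098] [618.97458465 -22.71802062] ((559.8189697265625, -85.64653015136719), (116.87550354003906, 125.46498107910156), 33.784629821777344) [-147.71551007 -144.78844563  -27.78653524  -24.5371922 ]
```

The pot is centred at about (559, -88) mm against the mark at (559, -89). Lifting.

>>> {"api": "carry_out", "payload": {
  "deltas": [
    [0,[0,0,-1],[0,0,0]],
    [0,[0,0,-3],[0,0,0]],
    [0,[0,0,-6],[0,0,0]],
    [0,[0,0,-10],[0,0,0]],
    [0,[0,0,-15],[0,0,0]],
    [0,[0,0,-21],[0,0,0]],
    [0,[0,0,-28],[0,0,0]],
    [0,[0,0,-35],[0,0,0]],
    [0,[0,0,-41],[0,0,0]],
    [0,[0,0,-46],[0,0,0]],
    [0,[0,0,-49],[0,0,0]],
    [0,[0,0,-50],[0,0,0]]
  ]
}}

```text
time_s: 10.25
tcp_pos: [0.5599, -0.0879, 0.1747]
eef_rot: [-180.0, 0.0, -82.4]
contact_force: [0.0, 0.4, -5.4]
gripper_width: 0.0132
gripper_force: 50.0
```

>>> {"api": "carry_out", "payload": {
  "deltas": [
    [0,[0,0,-2],[0,0,0]],
    [0,[0,0,-6],[0,0,0]],
    [0,[0,0,-12],[0,0,0]],
    [0,[0,0,-19],[0,0,0]],
    [0,[0,0,-27],[0,0,0]],
    [0,[0,0,-35],[0,0,0]],
    [0,[0,0,-42],[0,0,0]],
    [0,[0,0,-47],[0,0,0]],
    [0,[0,0,-50],[0,0,0]],
    [0,[0,0,-50],[0,0,0]],
    [0,[0,0,-50],[0,0,0]],
    [0,[0,0,-50],[0,0,0]]
  ]
}}

```text
time_s: 11.45
tcp_pos: [0.5595, -0.0879, 0.2239]
eef_rot: [180.0, 0.0, -82.4]
contact_force: [-0.5, -1.0, -5.0]
gripper_width: 0.0129
gripper_force: 50.0
```

>>> {"api": "carry_out", "payload": {
  "deltas": [
    [0,[0,0,0],[0,0,0]],
    [0,[0,0,0],[0,0,0]],
    [0,[0,0,0],[0,0,0]],
    [0,[0,0,0],[0,0,0]],
    [0,[0,0,0],[0,0,0]],
    [0,[0,0,0],[0,0,0]]
  ]
}}

```text
time_s: 12.05
tcp_pos: [0.5597, -0.0879, 0.2244]
eef_rot: [-180.0, 0.0, -82.4]
contact_force: [0.3, -0.6, -6.3]
gripper_width: 0.0131
gripper_force: 50.0
```

Run:
```python
from h import *
s=r.get_state();print(s['contact_force'],s['moment'],s['gripper_width'],s['gripper_force'])
c=r.get_calibration("scene");im,d=r.capture("scene");cv2.imwrite("pics/s3.png",cv2.resize(im[80:300,220:420],None,fx=2.7,fy=2.7)[...,::-1])
P=cloud(c,d);q=P.reshape(-1,3);k=q[(q[:,2]>.12)&(q[:,2]<.2)&(abs(q[:,1]+.09)<.075)&(abs(q[:,0]-.56)<.075)]
i=k[:,1]<-.12;j=(k[:,1]>-.06)
print(len(k),k.min(0),k.max(0)); [print(np.percentile(k[m][:,2],[2,98])) for m in(i,j,k[:,0]<.52,k[:,0]>.6) if m.any()]
```

```text
[ 0.27661876 -0.64313765 -6.29305702] [ 0.02142658  0.13939963 -0.00665978] 0.013081424411005748 49.99821066856384
1302 [ 0.49728301 -0.15183779  0.14176198] [ 0.61967923 -0.02173847  0.19960128]
[0.1691023  0.19805868]
[0.14414393 0.1973947 ]
[0.144622   0.19683262]
[0.14850908 0.1973234 ]
```

View pics/s3.png

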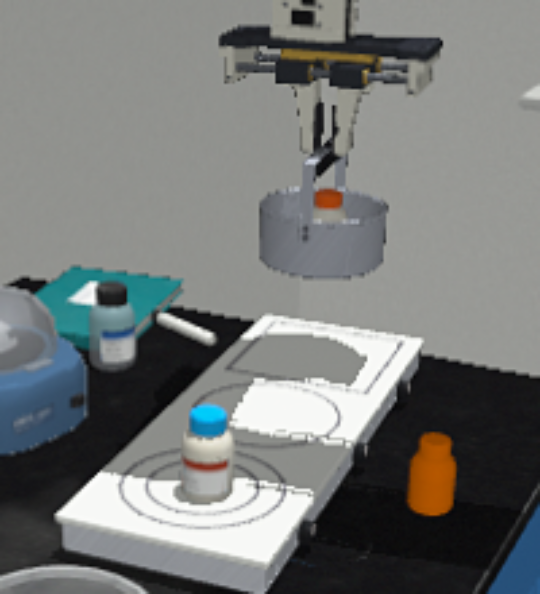

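The view shows the pot hanging level (crop 322,235) above the square with its bottle upright. Handing in.

```bash
python3 -c "
from plant import r
print(r.close_job())"
```

```text
the job is handed in; nothing more can be done
None
```

The pot was slid to the square mark, rested there, then lifted about 10 cm; I handed the job in with it still held level and its bottle upright in the last view (the hand-in returned no verdict).

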